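# Turn a valve body to the clamp and hold it with the ratchet trigger

### The arm

A 6-joint arm with a two-finger parallel gripper is mounted at the origin on the work surface. World frame = base frame: x ahead of the robot, y to its left, z up, the work surface at z = 0. Lengths are in m, angles in rad, forces in N, time in s.
With the tool pointing down it reaches from about 0.25 to 0.8 m from the base axis. Payload 3.9 kg.
Tool frame: the origin (TCP) lies at the very end of the fingers, on their centre line; the grasp point (between the pads) lies 19 mm behind it (robot.grip_depth is the distance from the TCP to the grasp point, in m); y points along the fingers, z is the direction in which the jaws open and shut, and the axes are right-handed (so a half turn about y gives the same grasp; the last joint's range is limited). The gripper opens to 85 mm and grips with 20 to 120 N. Pads are 22 mm wide; open, the fingers measure 114 mm over their backs; the gripper's body (76 mm by 85 mm) begins 54 mm behind the grasp point. The pads swing forward as they close: fully open they stand 13 mm farther back than shut.
Start: joints at [-1.192, 0.26, -0.138, 1.173, 0, 1.571], TCP at [0.194, -0.488, 0.192] pointing down, gripper open.
Joint ranges: [-2.78, 2.78], [-0.83, 1.72], [-1.28, 1.37], [-1.9, 2.12], [-1.57, 1.48], [-3.14, 3.14]. Speed limits (rad/s): [2.57, 2.57, 3.14, 3.14, 3.14, 3.14].

### API

Orientations are given as a rotation vector (axis times angle).
In Python, from station import robot gives the robot as it stands.
- The arm moves only by the tool step_arm, never from a script. Its argument "steps" is a list of rows, each a list of 3 entries, a list of its own where there are three numbers: the turn, a rotation vector about the tool's x, y, z in units of 6 degrees (1.0 is 6 degrees), then the shift along the tool's x, y, z in mm, then the closure, from -1 (fully open) to 1 (shut), so that 0 is half open. In form: [[[rx, ry, rz], [x, y, z], claw], ...]. A call has 1 to 20 rows; each row is the pose to reach, as a shift and turn from the pose commanded when the call began, along the tool's axes at that moment; what a row does not reach only later rows make up. A row lasts 1/12 s, in which the tool goes at most 41.7 mm and 7.16 degrees, less where a joint would pass 70% of its speed; a pose out of reach is approached as far as the arm can. A call with a gripper value outside its range is refused whole. The fingers move at their own pace and stop on an object; "force" is the grip in N (left out, the last holds). Time passes only in rows, so rows that repeat a pose let the fingers close. It gives the time, the measured TCP pose, the force and the opening at its end, in the units of the state.
- robot.get_state(): the state, without advancing time (a new reading comes with each control period).
- robot.capture(name): name is "side" or "top" or "wrist"; returns a dict with "color" (400x640x3 uint8, blue, green, red), "vertical_fov" (degrees; the focal length in pixels is half the picture's height over the tangent of half this angle, whatever the lens; pixels are square), "cx", "cy" (the principal point, pixels), "R" (3x3) and "t" (3): a world point X has camera coordinates R X + t. Camera axes: x right, y down, z forward; pixel columns grow to the right and rows downward; lengths in m; the calibration is good to about 2 mm. A picture is of the moment at which its call begins. There is no depth.
- robot.finish_job(): hands the job in, once; it reports no verdict.
Trained networks look in a picture, given as the dict that the camera call returned (one of the last four; its "shot" number tells which), for a name from the list of things; names that differ only in an ending like _2 or _b are one class to them, and where a whole thing is asked for, a point or a joint stands for the part that bears it (a point fixed in the world has none). Each returns a list of dicts, best first, with "conf" (0 to 1); they miss things now and then, are a little off and sometimes report something else, mostly with a low value. They report only what shows in the picture. A call takes as long as a camera call. They do not tell look-alikes from the thing itself.
- robot.regions_of(target, picture): "mask" (400x640 bool, what is visible of it) and "point" ([column, row] in pixels, amid what is visible of it).
The state is a dict: "clock": time; "q": joint angles; "qd": joint speeds; "tau": joint torques, N m; "ee_pos": TCP position; "orientation": TCP orientation; "wrist_force": force on the tool from outside, world axes, zero at the start; "ft_torque": the same for the moment, N m; "finger_gap": finger opening in m.
Only numpy, scipy, OpenCV 4.12 (cv2) and the standard library are available. Lean on these libraries where they do the work, as an engineer would, in place of code of your own. Each camera call takes 0.05 s, during which the arm holds its last target.

### The job

Turn the valve body on its post until its flat port boss squarely faces the rubber pad of the bench clamp, then, by pumping the clamp's trigger (never pushing the jaw itself), ratchet the jaw up until the pad presses on the port and its sprung plunger is pushed about half way into the jaw, and never nearly all the way, which would crush the seat. Finish while still holding the trigger squeezed so that the pad stays pressed like that; let the other things on the bench stay where they are.

Things in the scene. Friction and masses are not known exactly. Their poses are not given: they have to be found in the camera images.
- clamp: One-hand bar clamp bolted to the bench, place varies. Grey base plate 430 x 110 x 12 mm. Origin on the bench; z up; +x is the way the jaw advances, y across the bar. In its frame (mm): valve post axis at (130, 0); end stop x 172 to 188, top z 60; trigger pivot (-120, 0, 50); housing, guides, bar, jaw and pad all below z 63
- fixed_grip (a point): top centre of the clamp's fixed upright black hand grip, 16 mm (clamp x) by 34 mm; at clamp (-157, 0, 138) mm
- valve: Aluminium valve body (0.2 to 0.4 kg) loose on the post (16 mm post, 18 mm bore); origin at the centre of its underside, 12 mm above the bench, z up. Round, 50 mm across and 50 tall; flat port boss 30 mm wide on its -x side. It faces the pad when its x axis points along the clamp's +x; it starts 0.6 to 2.2 rad counterclockwise (from above) of that and turns easily
- valve_head (a point): centre of the square head on the valve's top, to turn it by: 24 x 24 mm, sides along the valve's x and y, 32 mm tall, from 62 to 94 mm above the bench; this point is 78 mm up
- port (a point): centre of the valve's port face, 33 mm from the valve axis, 40 mm above the bench when seated; the face's outward direction is the valve's -x
- trigger (a joint): trigger angle: 0 released (a light spring returns it), 0.45 fully squeezed. Each rad drives the pawl 36 mm. The jaw goes forward with the pawl; on the return stroke the pawl slips back over 7 mm teeth and the jaw stays. A full stroke gives about 14 mm of jaw travel; a stroke may begin with up to 7 mm of lost pawl travel
- trigger_mid (a point): centre of the black round cross bar at the trigger's top, 16 mm across, 50 mm long along clamp y, 70 mm from the pivot. Released at clamp (-105, 0, 118) mm; squeezing swings it towards the hand grip, by 31 mm to (-136, 0, 118). Squeeze it against the hand grip (68 mm over both when released) or push it towards clamp -x from its jaw side, where at least 80 mm are free; it takes 2 to 12 N
- jaw (a joint): jaw position (m) along clamp +x, starts at 0 to 0.02; it stays by friction (about 5 N): with the trigger let go the sprung pad pushes the jaw back until only some 5 N remain
- jaw_front (a point): centre of the front end of the steel sleeve on the jaw head (30 x 34 x 30 mm, behind it), 40 mm above the bench, at clamp x = 25 mm + jaw. The robot must not push the jaw
- pad (a joint): how far the pad's brass plunger is pushed into the jaw (m): 0 = fully out (22 mm of bare brass showing), 0.022 = bottomed; spring 1 N per mm
- pad_front (a point): centre of the front of the square black rubber pad, 26 x 26 x 6 mm, 40 mm above the bench, facing clamp +x; at clamp x = 53 mm + jaw - pad. The port face, turned to it, is at clamp x = 97 mm
- spare_cap: bystander, leave: plain steel cap, upright cylinder 40 mm across, 26 mm tall
- carton: bystander, leave: cardboard carton 70 x 100 x 45 mm
- wrench: bystander, leave: steel wrench 160 mm long, lying flat
- pipe_ring: bystander, leave: short steel pipe piece 60 mm across, 40 mm tall
- tub: bystander, leave: round yellow tub 90 mm across, 130 mm tall
- spray: bystander, leave: white bottle 70 mm across, 200 mm tall
- driver: bystander, leave: screwdriver 200 mm long, lying
Not all that is in view belongs to the job. What is shaped like the valve but green or purple is not meant.

How it is judged:
On the way, in this order (a step that is already met when the one before it is completed fails the run):
1. the valve's port faces the pad (port centre within 5 mm of the clamp's centre line), seated, before the pad touches it (y of port in the frame of clamp between -0.005 and 0.005 m and x of port in the frame of clamp below 0.11 m and z of valve in the frame of clamp below 0.015 m and angle between valve's own z axis and vertical below 0.06 rad and contact force between pad and valve below 0.2 N), for 0.2 s.
2. the pad presses on the valve, driven by the trigger (contact force between pad and valve above 1 N and value of joint trigger above 0.03 rad), for 0.05 s.
At the end, for the whole second after the job is handed in: The valve is seated upright on its post with the port centre within 5 mm of the clamp's centre line, the pad presses on it with its plunger 7 to 16 mm in (5 to 18 N), and the robot still presses the trigger bar with more than 1.5 N; nothing else is held (y of port in the frame of clamp between -0.005 and 0.005 m and x of port in the frame of clamp below 0.11 m and z of valve in the frame of clamp below 0.015 m and angle between valve's own z axis and vertical below 0.06 rad and value of joint pad between 0.007 and 0.016 m and contact force between pad and valve between 5 and 18 N and contact force between any of the fingers, the arm and trigger above 1.5 N and value of joint trigger above 0.03 rad and contact force between the fingers and valve below 0.5 N and linear speed of valve below 0.02 m/s); the arm keeps its last pose, push and grip.
It fails at once if the pad is pushed in more than 20 mm: the seat is crushed (value of joint pad above 0.02 m).
It fails at once if the robot pushes the jaw or pad itself (contact force between any of the fingers, the arm and jaw above 2 N or contact force between any of the fingers, the arm and pad above 2 N).
It fails at once if a bystander is moved more than 40 mm (distance of any of spare_cap, carton, wrench, pipe_ring, tub, spray, driver from where it was at the start of the episode above 0.04 m).
It also fails if it takes over 72 s, if anything falls off the work surface, if the arm or the gripper's body presses on something with over 40 N, if the wrist force passes 120 N, or if a joint passes its speed limit or range.

## Working session

There is one attempt and no reset: what is moved stays moved. The work goes in short steps, Python scripts to look and compute and a tool call to move; the robot and the scene stay as the last step left them, time stands still between calls to the robot, and variables do not carry over. Pictures are saved under pics/ and viewed, and the job is handed in when it is done.

Besides the shell and the picture viewer there is one more tool, called after "Emit:" by a JSON object that holds its "name" and its "arguments", one argument or row to a line. step_arm: Moves the arm, as the interface text tells. Its arguments: {"type":"object","properties":{"steps":{"type":"array","items":{"type":"array"}},"force":{"type":"number"}},"required":["steps"]}

```bash
ls; mkdir -p pics; python3 - <<'E'
from station import robot
import cv2
s=robot.get_state();print(s)
for n in ["top","side","wrist"]:
    p=robot.capture(n);cv2.imwrite(f"pics/{n}0.png",p["color"]);print(n,p["vertical_fov"],p["cx"],p["cy"],p["R"],p["t"])
E
```

```text
pics
{'clock': 0.0, 'q': array([-1.19198484e+00,  2.60682490e-01, -1.39386177e-01,  1.17266214e+00,
        6.38546710e-06,  1.57082150e+00]), 'qd': array([ 0.00012615,  0.00184013, -0.00190955, -0.00016354,  0.00165979,
       -0.00067394]), 'tau': array([ 2.09320286e-03, -4.05672848e+01,  2.53923422e+01,  1.87677448e-02,
        3.57567399e-05, -1.54310548e-06]), 'ee_pos': array([ 0.19387879, -0.48708328,  0.19105928]), 'orientation': array([-0.38649769,  2.01629226, -2.01239311]), 'wrist_force': array([-0.42619441, -0.87616737, -0.23227418]), 'ft_torque': array([ 0.00129695,  0.01238044, -0.00998844]), 'finger_gap': 0.08492754510879916}
top 44.03668108734911 321.2516272389394 195.69112738234065 [[-0.02275921 -0.99973484 -0.00350198]
 [-0.98031646  0.02300402 -0.19608786]
 [ 0.19611642 -0.00102976 -0.98058008]] [0.00980317 0.5502224  1.60572571]
side 51.703395124862254 324.2833019108144 200.97914186471883 [[-0.98029397 -0.19704075 -0.01409535]
 [-0.11119306  0.60935426 -0.78506273]
 [ 0.16327841 -0.76802495 -0.61925587]] [0.52366112 0.14093791 1.02835802]
wrist 67.32042351664668 316.6289776445879 197.85430305716463 [[ 0.36972206 -0.92914034 -0.0019545 ]
 [-0.89496786 -0.35668789  0.26796693]
 [-0.24967603 -0.09732406 -0.96342613]] [-0.52461722 -0.03407499  0.37769768]
```

View pics/top0.png

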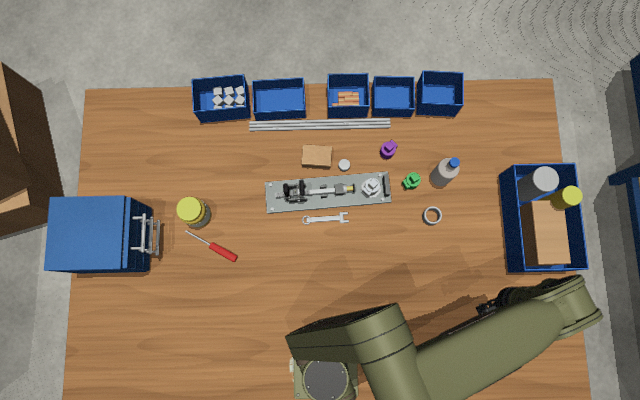

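View pics/side0.png

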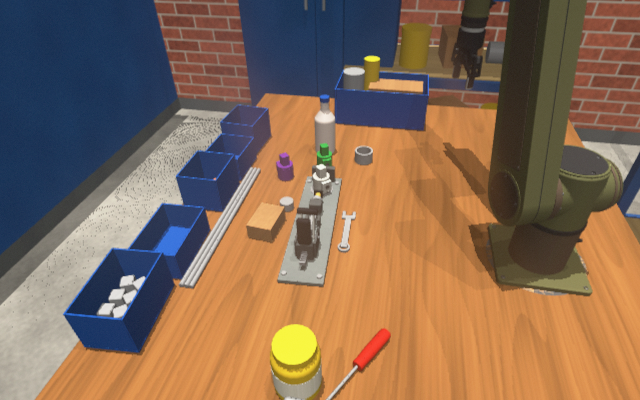

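```bash
cat > h.py <<'E'
from station import robot
import cv2,numpy as np
from scipy.spatial.transform import Rotation as Rn
def f(p): return 200/np.tan(np.radians(p["vertical_fov"])/2)
def at_z(p,uv,z):
    d=np.array([(uv[0]-p["cx"])/f(p),(uv[1]-p["cy"])/f(p),1.]);R=np.array(p["R"]);t=np.array(p["t"])
    c=-R.T@t;d=R.T@d
    return c+d*(z-c[2])/d[2]
def proj(p,X):
    c=np.array(p["R"])@np.array(X)+np.array(p["t"]);return np.array([c[0]/c[2]*f(p)+p["cx"],c[1]/c[2]*f(p)+p["cy"]])
def tri(obs):
    A=[];b=[]
    for p,uv in obs:
        R=np.array(p["R"]);t=np.array(p["t"]);d=np.array([(uv[0]-p["cx"])/f(p),(uv[1]-p["cy"])/f(p),1.]);d=R.T@d;d/=np.linalg.norm(d)
        c=-R.T@t;P=np.eye(3)-np.outer(d,d);A.append(P);b.append(P@c)
    A=np.vstack(A);b=np.hstack(b);x,_,_,_=np.linalg.lstsq(A,b,rcond=None);return x,np.linalg.norm(A@x-b)
E
python3 - <<'E'
from h import *
for n in ["top","side"]:
    p=robot.capture(n)
    for k in ["clamp","valve","valve_head","trigger_mid","jaw","pad","fixed_grip"]:
        try:
            r=robot.regions_of(k,p)
            print(n,k,[(x["point"],round(x["conf"],2),int(x["mask"].sum())) for x in r])
        except Exception as e: print(k,e)
E
```

```text
top clamp [([324.9, 194.9], 0.81, 3567)]
top valve [([411.6, 177.6], 0.61, 248), ([372.1, 184.0], 0.58, 244), ([387.2, 146.9], 0.58, 193)]
top valve_head [([388.1, 148.8], 0.76, 225), ([372.0, 187.4], 0.68, 198), ([409.5, 177.2], 0.59, 239)]
top trigger_mid [([298.5, 188.2], 0.38, 76)]
top jaw [([331.2, 190.9], 0.76, 264)]
top pad [([352.5, 187.4], 0.49, 31), ([333.9, 188.5], 0.16, 319)]
top fixed_grip [([323.9, 190.7], 0.82, 3762), ([431.3, 211.8], 0.54, 146)]
side clamp [([310.5, 237.2], 0.61, 4256)]
side valve [([283.3, 165.4], 0.87, 396), ([322.2, 180.6], 0.67, 403), ([367.0, 352.9], 0.65, 787), ([325.5, 156.3], 0.52, 279)]
side valve_head [([285.0, 168.0], 0.77, 351), ([320.4, 180.2], 0.7, 378), ([326.8, 155.5], 0.56, 237)]
side trigger_mid [([303.7, 210.9], 0.49, 138)]
side jaw [([315.5, 203.8], 0.62, 368)]
side pad [([318.3, 194.0], 0.53, 65)]
side fixed_grip [([310.3, 237.4], 0.57, 4439), ([312.4, 205.0], 0.26, 314), ([324.0, 179.5], 0.17, 426)]
```

```bash
python3 - <<'E'
from h import *
p=robot.capture("top");c=p["color"]
z=cv2.resize(c[165:222,255:400],None,fx=5.4,fy=5.4,interpolation=cv2.INTER_CUBIC);cv2.imwrite("pics/tz.png",z)
m=robot.regions_of("clamp",p)[0]["mask"].astype(np.uint8)
cs=max(cv2.findContours(m,0,2)[0],key=cv2.contourArea)
r=cv2.minAreaRect(cs);b=cv2.boxPoints(r);print(r,b)
# fit plate rect z=.012
for q in b: print(at_z(p,q,.012))
p=robot.capture("side");c=p["color"]
z=cv2.resize(c[140:290,270:360],None,fx=4,fy=4,interpolation=cv2.INTER_CUBIC);cv2.imwrite("pics/sz.png",z)
E
```

```text
Traceback (most recent call last):
IndexError: list index out of range
```

View pics/tz.png

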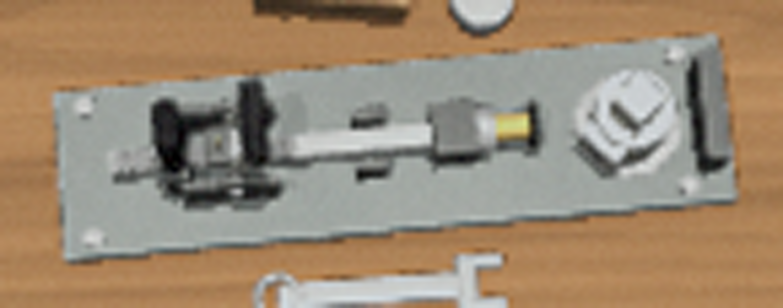

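```bash
python3 - <<'E'
from h import *
p=robot.capture("top")
u=lambda x,y:((x+.5)/5.4-.5+255,(y+.5)/5.4-.5+165)
for q in [(53,93),(718,37),(738,200),(66,260)]: print(at_z(p,u(*q),.012))
print("head",at_z(p,u(633,104),.094))
print("gripbar/trig",at_z(p,u(168,135),.138),at_z(p,u(255,122),.122))
s=robot.get_state();R=Rn.from_rotvec(s["orientation"]).as_matrix();print(R.round(3))
w=robot.capture("wrist")
Rw=np.array(w["R"]);print("cam in tool", (R.T@(-Rw.T@np.array(w["t"])-s["ee_pos"])).round(4)); print((Rw@R).round(3))
E
```

```text
[0.61244861 0.19286346 0.012     ]
[ 0.63934453 -0.23539056  0.012     ]
[ 0.53236496 -0.24286673  0.012     ]
[0.50368193 0.18464703 0.012     ]
head [ 0.5782103  -0.17008519  0.094     ]
gripbar/trig [0.55611935 0.11021272 0.138     ] [0.56627779 0.05927102 0.122     ]
[[-0.929 -0.     0.37 ]
 [-0.37   0.    -0.929]
 [-0.    -1.    -0.   ]]
cam in tool [-0.0684 -0.1809  0.0007]
[[ 0.     0.     1.   ]
 [ 0.963 -0.268  0.   ]
 [ 0.268  0.963 -0.   ]]
```

View pics/wrist0.png

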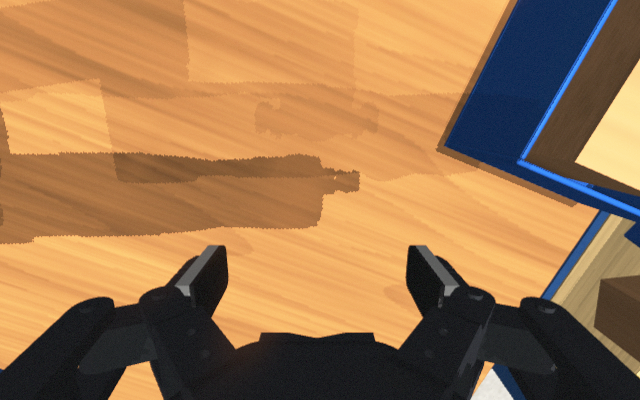

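```bash
python3 - <<'E'
from h import *
p=robot.capture("side");c=p["color"]
z=cv2.resize(c[140:290,270:360],None,fx=4,fy=4,interpolation=cv2.INTER_CUBIC);cv2.imwrite("pics/sz.png",z)
E
```

```text
(no output)
```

View pics/sz.png

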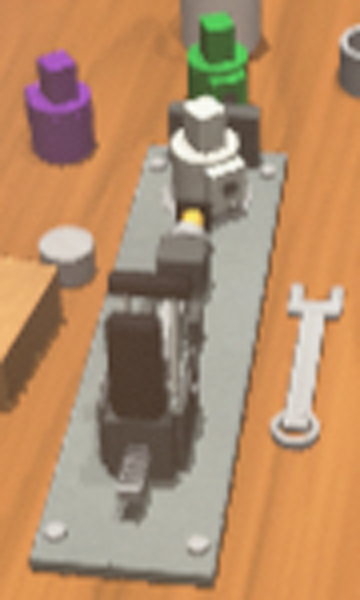

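Emit:
{"name": "step_arm", "arguments": {
  "steps": [
    [[0,-1,0],[-34,-10,-8],-1],
    [[0,-2,0],[-70,-20,-16],-1],
    [[0,-3,0],[-104,-30,-25],-1],
    [[0,-4,0],[-140,-40,-34],-1],
    [[0,-5,0],[-176,-50,-42],-1],
    [[0,-6,0],[-212,-59,-51],-1],
    [[0,-6.1,0],[-248,-59,-60],-1],
    [[0,-6.1,0],[-284,-59,-69],-1],
    [[0,-6.1,0],[-320,-59,-78],-1],
    [[0,-6.1,0],[-360,-59,-88],-1],
    [[0,-6.1,0],[-402,-59,-98],-1],
    [[0,-6.1,0],[-402,-59,-98],-1],
    [[0,-6.1,0],[-402,-59,-98],-1],
    [[0,-6.1,0],[-402,-59,-98],-1]
  ]
}}

```text
clock: 2.37
ee_pos: [0.5311, -0.2479, 0.2506]
orientation: [-0.896, 1.604, -1.603]
wrist_force: [0.2, -0.7, 0.0]
finger_gap: 0.0855
```

```bash
cat > snap.py <<'E'
import sys
from h import *
s=robot.get_state();print(s["clock"],s["ee_pos"].round(4),s["q"].round(3),s["wrist_force"].round(2),s["finger_gap"].round(4));print(Rn.from_rotvec(s["orientation"]).as_matrix().round(3).tolist())
p=robot.capture(sys.argv[1]);cv2.imwrite("pics/"+sys.argv[2],p["color"])
import pickle;pickle.dump({k:p[k] for k in p},open("last_"+sys.argv[1]+".pkl","wb"))
E
python3 snap.py wrist w1.png
```

```text
Traceback (most recent call last):
  File "snap.py", line 3, in <module>
    s=robot.get_state();print(s["clock"],s["ee_pos"].round(4),s["q"].round(3),s["wrist_force"].round(2),s["finger_gap"].round(4));print(Rn.from_rotvec(s["orientation"]).as_matrix().round(3).tolist())
                                                                                                        ^^^^^^^^^^^^^^^^^^^^^
AttributeError: 'float' object has no attribute 'round'
```

```bash
sed -i 's/s\["finger_gap"\].round(4)/round(s["finger_gap"],4)/' snap.py
python3 snap.py wrist w1.png
```

```text
2.3667 [ 0.5311 -0.2479  0.2506] [-4.360e-01  3.540e-01  1.490e-01  1.367e+00 -1.000e-03  1.687e+00] [ 0.16 -0.75  0.04] 0.0855
[[-0.525, -0.001, 0.851], [-0.851, -0.0, -0.525], [0.001, -1.0, -0.001]]
```

View pics/w1.png

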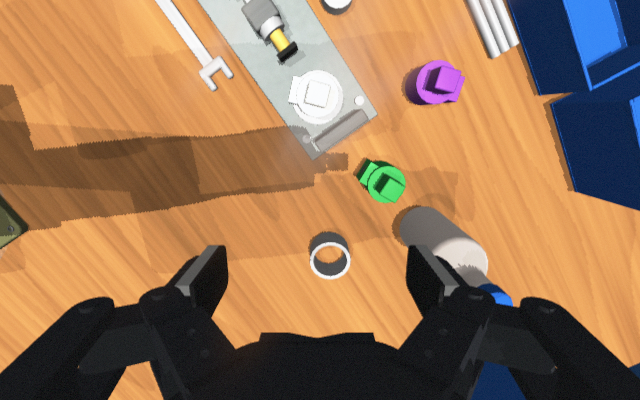

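```bash
python3 - <<'E'
import cv2
c=cv2.imread("pics/w1.png")
z=cv2.resize(c[50:165,235:395],None,fx=5,fy=5,interpolation=cv2.INTER_CUBIC);cv2.imwrite("pics/w1z.png",z)
E
```

```text
(no output)
```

View pics/w1z.png

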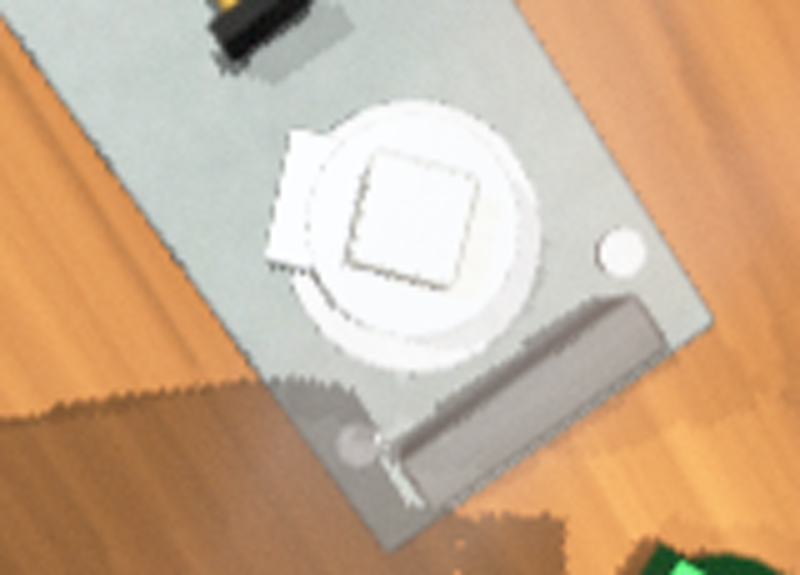

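```bash
python3 - <<'E'
from h import *
import pickle
p=pickle.load(open("last_wrist.pkl","rb"))
u=lambda x,y:((x+.5)/5-.5+235,(y+.5)/5-.5+50)
H=[at_z(p,u(*q),.094)[:2] for q in [(375,150),(478,183),(447,287),(345,262)]]
H=np.array(H);print(H,H.mean(0))
for i in range(4):
    d=H[(i+1)%4]-H[i];print(np.linalg.norm(d),np.arctan2(d[1],d[0]))
B=np.array([at_z(p,u(*q),.055)[:2] for q in [(295,130),(268,262)]]);d=B[1]-B[0];print("boss",B,np.linalg.norm(d),np.arctan2(d[1],d[0]))
E=np.array([at_z(p,u(*q),.012)[:2] for q in [(0,20),(390,550),(515,0),(712,322)]])
for a,b in [(0,1),(2,3),(3,1)]:
    d=E[b]-E[a];print("edge",E[a],E[b],np.linalg.norm(d),np.arctan2(d[1],d[0]))
# pad front edge & jaw
E
```

```text
[[ 0.57943864 -0.15679235]
 [ 0.59450853 -0.17374709]
 [ 0.57800918 -0.18829352]
 [ 0.56207402 -0.17244809]] [ 0.57850759 -0.17282026]
0.022684014219898328 -0.8441865114157483
0.021996066343188354 -2.4190161804586734
0.022472356701879623 2.359018202446637
0.023380166139726075 0.7336919309027237
boss [[ 0.56720936 -0.13937344]
 [ 0.54577093 -0.1607021 ]] 0.030241004037978525 -2.3587610459831794
edge [ 0.51716633 -0.07189282] [ 0.53035317 -0.23963049] 0.16825522016815445 -1.4923418655712977
edge [ 0.63163594 -0.13699472] [ 0.6365243  -0.23285051] 0.09598036062981043 -1.5198434508023577
edge [ 0.6365243  -0.23285051] [ 0.53035317 -0.23963049] 0.10638739618020637 -3.0778202943770054
```

Emit:
{"name": "step_arm", "arguments": {
  "steps": [
    [[0,1,0],[-30,0,0],-1],
    [[0,2,0],[-60,0,0],-1],
    [[0,2.55,0],[-89,30,1],-1],
    [[0,2.55,0],[-89,65,1],-1],
    [[0,2.55,0],[-89,100,1],-1],
    [[0,2.55,0],[-89,120,1],-1],
    [[0,2.55,0],[-89,120,1],-1],
    [[0,2.55,0],[-89,120,1],-1]
  ]
}}

```text
clock: 3.08
ee_pos: [0.5772, -0.1738, 0.1305]
orientation: [-0.703, 1.786, -1.783]
wrist_force: [-0.1, -0.9, 0.8]
finger_gap: 0.0854
```

```bash
python3 snap.py wrist w2.png
```

```text
3.0833 [ 0.5772 -0.1738  0.1305] [-0.292  0.425 -0.054  1.095 -0.     2.101] [-0.11 -0.9   0.81] 0.0854
[[-0.733, -0.003, 0.681], [-0.681, 0.001, -0.733], [0.001, -1.0, -0.002]]
```

View pics/w2.png

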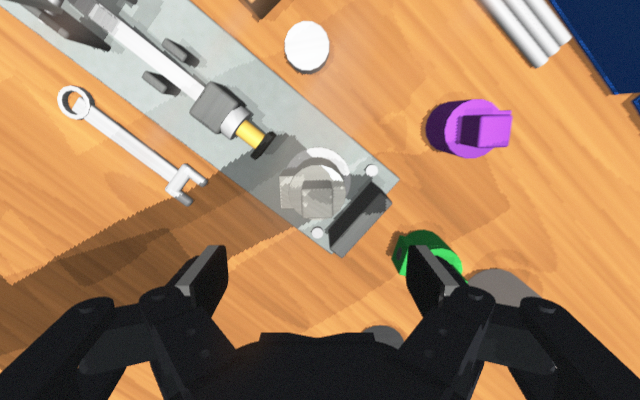

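Emit:
{"name": "step_arm", "arguments": {
  "steps": [
    [[0,0,0],[-1.5,25,0],-1],
    [[0,0,0],[-1.5,50,0],-1],
    [[0,0,0],[-1.5,63,0],-1],
    [[0,0,0],[-1.5,63,0],-1],
    [[0,0,0],[-1.5,63,0],-1],
    [[0,0,0],[-1.5,63,0],0],
    [[0,0,0],[-1.5,63,0],0.3],
    [[0,0,0],[-1.5,63,0],0.5],
    [[0,0,0],[-1.5,63,0],1],
    [[0,0,0],[-1.5,63,0],1],
    [[0,0,0],[-1.5,63,0],1],
    [[0,0,0],[-1.5,63,0],1]
  ],
  "force": 20
}}

```text
clock: 4.13
ee_pos: [0.5802, -0.1718, 0.068]
orientation: [-0.702, 1.783, -1.783]
wrist_force: [-0.9, 0.4, -0.4]
finger_gap: 0.0007
```

```bash
python3 snap.py wrist w3.png
```

```text
4.1333 [ 0.5802 -0.1718  0.068 ] [-0.288  0.469 -0.153  0.949  0.     2.103] [-0.92  0.38 -0.44] 0.0007
[[-0.731, 0.0, 0.682], [-0.682, -0.0, -0.731], [-0.0, -1.0, 0.0]]
```

View pics/w3.png

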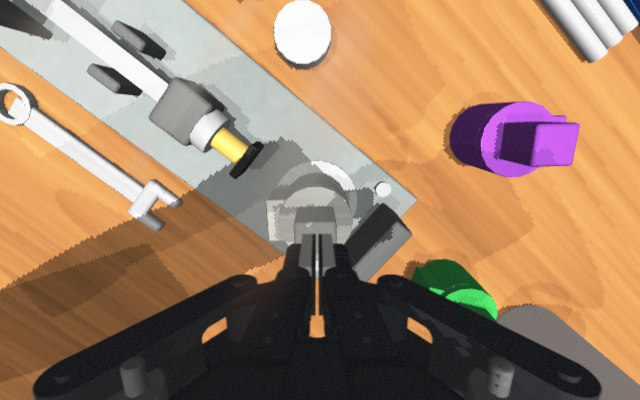

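```bash
python3 - <<'E'
from h import *
s=robot.get_state();w=robot.capture("wrist");t=robot.capture("top")
X=s["ee_pos"];print(X)
for p in (w,t):
    print("tcp",proj(p,X),"head top",proj(p,[.5785,-.1728,.094]),"head bottom",proj(p,[.5785,-.1728,.062]))
c=t["color"];cv2.imwrite("pics/t3.png",cv2.resize(c[140:240,255:435],None,fx=4,fy=4,interpolation=cv2.INTER_CUBIC))
c=w["color"];cv2.imwrite("pics/w3z.png",cv2.resize(c[140:300,220:420],None,fx=4,fy=3.5,interpolation=cv2.INTER_CUBIC))
c=robot.capture("side")["color"];cv2.imwrite("pics/s3.png",cv2.resize(c[130:230,270:400],None,fx=5,fy=5,interpolation=cv2.INTER_CUBIC))
E
```

```text
[ 0.58007234 -0.17178647  0.06788901]
tcp [315.37733491 224.55866731] head top [314.59821094 244.18139703] head bottom [314.91596447 224.025358  ]
tcp [371.54396414 185.01182073] head top [372.63587256 183.74698802] head bottom [371.69714225 185.84402883]
```

View pics/w3z.png

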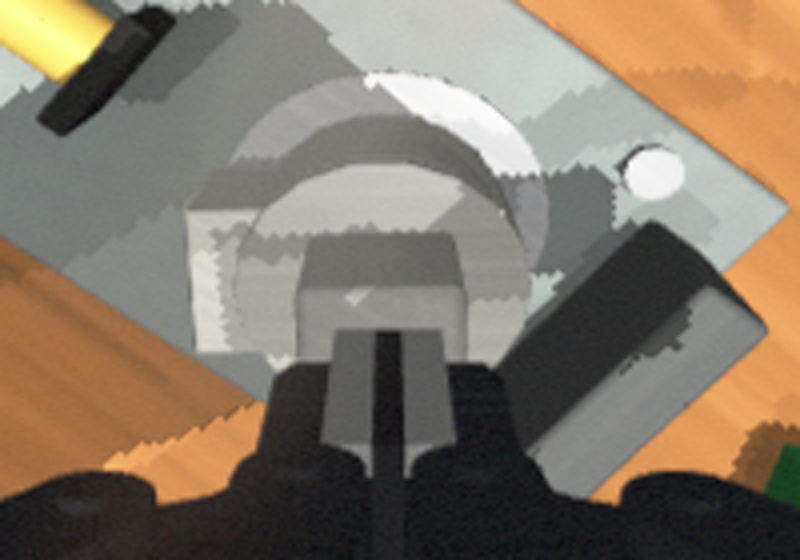

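View pics/s3.png

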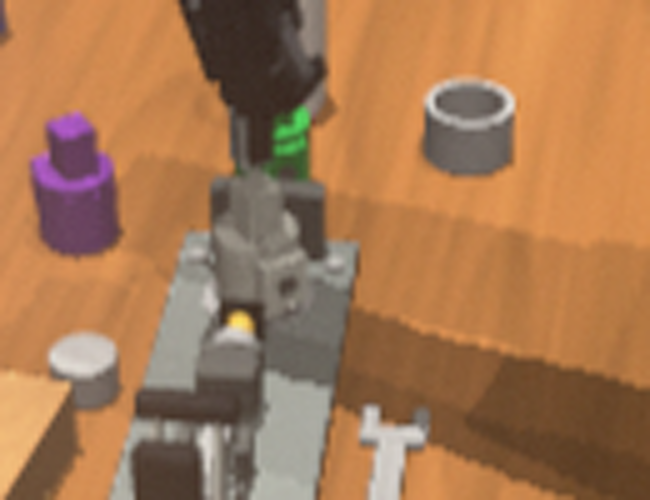

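```bash
python3 - <<'E'
from h import *
s=robot.get_state();p=robot.capture("side");t=robot.capture("top")
X=s["ee_pos"];c=p["color"].copy();ct=t["color"].copy()
for z,col in [(0,(0,0,255)),(.033,(0,255,0)),(.06,(255,0,0))]:
    for im,q in ((c,p),(ct,t)):
        u=proj(q,X+[0,0,z]).round().astype(int);print(u);im[u[1],u[0]]=col
u=proj(p,[.5785,-.1728,.094]).round().astype(int);print(u);c[u[1],u[0]]=(255,0,255)
cv2.imwrite("pics/s4.png",cv2.resize(c[110:200,290:370],None,fx=7,fy=6.6,interpolation=cv2.INTER_NEAREST))
cv2.imwrite("pics/t4.png",cv2.resize(ct[150:230,330:430],None,fx=7,fy=7,interpolation=cv2.INTER_NEAREST))
E
```

```text
[320 173]
[372 185]
[320 164]
[373 183]
[320 156]
[373 181]
[321 166]
```

View pics/s4.png

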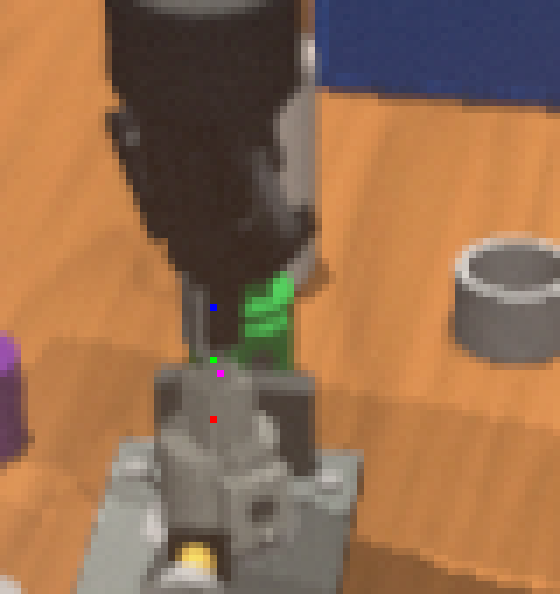

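View pics/t4.png

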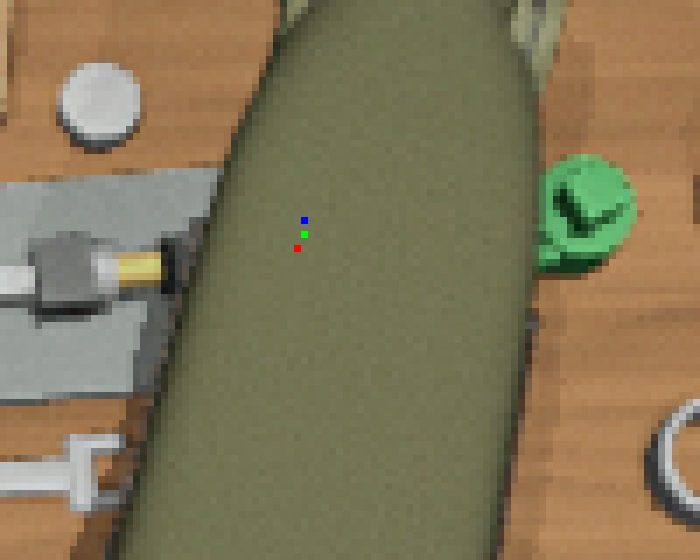

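Emit:
{"name": "step_arm", "arguments": {
  "steps": [
    [[0,0,0],[0,0,0],-1],
    [[0,0,0],[0,0,0],-1],
    [[0,0,0],[0,0,0],-1],
    [[0,0,0],[0,0,0],-1],
    [[0,0,0],[1.5,8,0],-1],
    [[0,0,0],[1.5,16,0],-1],
    [[0,0,0],[1.5,24,0],-1],
    [[0,0,0],[1.5,27,0],-1],
    [[0,0,0],[1.5,27,0],-1]
  ]
}}

```text
clock: 5.18
ee_pos: [0.5776, -0.1724, 0.0391]
orientation: [-0.705, 1.786, -1.782]
wrist_force: [0.4, 0.3, -0.1]
finger_gap: 0.0855
```

```bash
python3 snap.py wrist w5.png;python3 snap.py side s5.png; python3 -c "
import cv2;c=cv2.imread('pics/s5.png');cv2.imwrite('pics/s5z.png',cv2.resize(c[110:200,290:370],None,fx=7,fy=6.6,interpolation=cv2.INTER_CUBIC))"
```

```text
5.1833 [ 0.5776 -0.1724  0.0391] [-0.29   0.492 -0.196  0.886  0.     2.101] [ 0.35  0.31 -0.09] 0.0855
[[-0.731, -0.003, 0.682], [-0.682, 0.001, -0.731], [0.002, -1.0, -0.003]]
5.2333 [ 0.5782 -0.1726  0.0399] [-0.29   0.491 -0.195  0.886  0.     2.101] [0.48 0.05 0.2 ] 0.0856
[[-0.731, -0.002, 0.682], [-0.682, 0.001, -0.731], [0.001, -1.0, -0.002]]
```

View pics/w5.png

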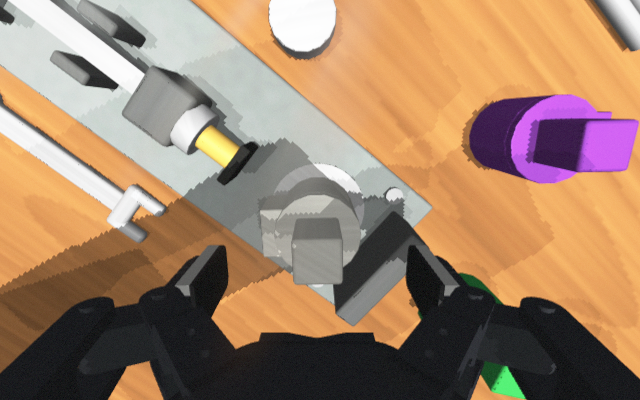

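View pics/s5z.png

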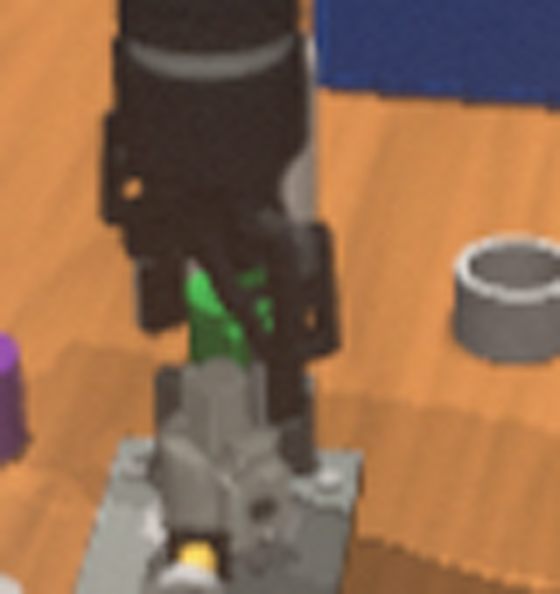

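Emit:
{"name": "step_arm", "arguments": {
  "steps": [
    [[0,0,0],[0,6,0],-1],
    [[0,0,0],[0,6,0],-0.5],
    [[0,0,0],[0,6,0],0],
    [[0,0,0],[0,6,0],0.3],
    [[0,0,0],[0,6,0],0.6],
    [[0,0,0],[0,6,0],1],
    [[0,0,0],[0,6,0],1],
    [[0,0,0],[0,6,0],1]
  ],
  "force": 20
}}

```text
clock: 5.95
ee_pos: [0.5791, -0.1728, 0.0352]
orientation: [-0.702, 1.783, -1.783]
wrist_force: [-0.4, 0.3, 1.5]
finger_gap: 0.0239
```

```bash
python3 snap.py wrist w6.png
```

```text
5.95 [ 0.5791 -0.1728  0.0352] [-0.29   0.495 -0.202  0.873  0.     2.101] [-0.41  0.27  1.46] 0.0239
[[-0.731, 0.0, 0.682], [-0.682, 0.0, -0.731], [-0.0, -1.0, 0.0]]
```

View pics/w6.png

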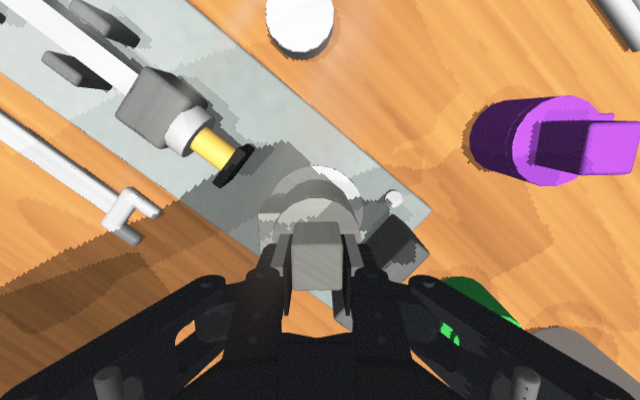

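Emit:
{"name": "step_arm", "arguments": {
  "steps": [
    [[0,0.7,0],[0,0,0],1],
    [[0,1.4,0],[0,0,0],1],
    [[0,2.1,0],[0,0,0],1],
    [[0,2.8,0],[0,0,0],1],
    [[0,3.5,0],[0,0,0],1],
    [[0,4.2,0],[0,0,0],1],
    [[0,4.9,0],[0,0,0],1],
    [[0,5.6,0],[0,0,0],1],
    [[0,6.2,0],[0,0,0],1],
    [[0,6.53,0],[0,0,0],1],
    [[0,6.53,0],[0,0,0],1],
    [[0,6.53,0],[0,0,0],1],
    [[0,6.53,0],[0,0,0],1]
  ]
}}

```text
clock: 7.08
ee_pos: [0.5792, -0.173, 0.0351]
orientation: [-0.073, 2.186, -2.187]
wrist_force: [-0.2, 0.8, 1.2]
finger_gap: 0.0235
```

```bash
python3 snap.py wrist w7.png
```

```text
7.0833 [ 0.5792 -0.173   0.0351] [-0.29   0.495 -0.202  0.873 -0.     2.784] [-0.24  0.81  1.2 ] 0.0235
[[-0.998, 0.0, 0.067], [-0.067, -0.0, -0.998], [-0.0, -1.0, 0.0]]
```

View pics/w7.png

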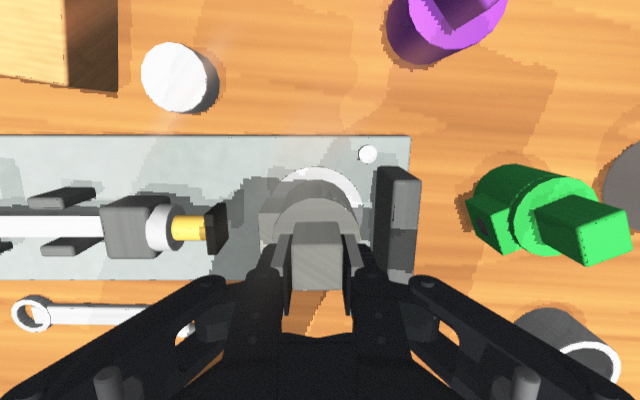

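Emit:
{"name": "step_arm", "arguments": {
  "steps": [
    [[0,0,0],[0,0,0],0.3],
    [[0,0,0],[0,0,0],0],
    [[0,0,0],[0,0,0],0],
    [[0,0,0],[0,-10,0],0],
    [[0,0,0],[0,-25,0],0],
    [[0,0,0],[0,-45,0],0],
    [[0,0,0],[0,-70,0],0],
    [[0,0,0],[0,-100,0],0],
    [[0,0,0],[10,-130,-20],1],
    [[0,0,0],[20,-130,-60],1],
    [[0,0,0],[20,-130,-90],1],
    [[0,0,0],[20,-130,-90],1],
    [[0,0,0],[20,-130,-90],1]
  ]
}}

```text
clock: 8.22
ee_pos: [0.5531, -0.0832, 0.166]
orientation: [-0.075, 2.185, -2.186]
wrist_force: [0.5, -0.7, -0.3]
finger_gap: 0.0001
```

```bash
python3 snap.py wrist w8.png
```

```text
8.2167 [ 0.5531 -0.0832  0.166 ] [-0.149  0.329 -0.107  1.133 -0.     2.923] [ 0.54 -0.75 -0.26] 0.0001
[[-0.998, 0.001, 0.069], [-0.069, -0.0, -0.998], [-0.001, -1.0, 0.001]]
```

View pics/w8.png

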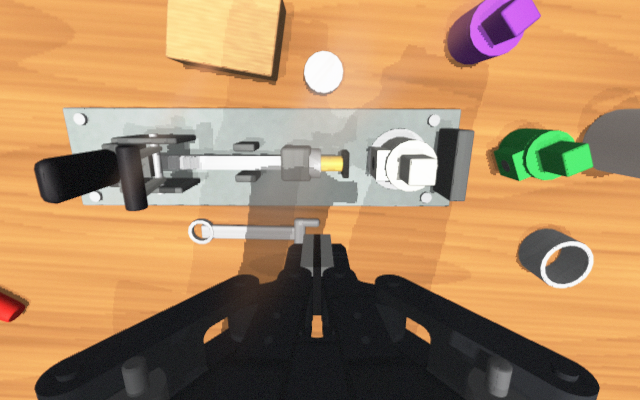

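Emit:
{"name": "step_arm", "arguments": {
  "steps": [
    [[0,-1.15,0],[0,0,-10],1],
    [[0,-2.3,0],[0,0,-20],1],
    [[0,-3.45,0],[0,0,-30],1],
    [[0,-4.6,0],[0,0,-40],1],
    [[0,-5.75,0],[0,0,-50],1],
    [[0,-6.9,0],[0,0,-60],1],
    [[0,-8.05,0],[0,0,-70],1],
    [[0,-9.2,0],[0,0,-80],1],
    [[0,-10.35,0],[-10,0,-90],1],
    [[0,-11.5,0],[-20,0,-95],1],
    [[0,-12.65,0],[-20,0,-95],1],
    [[0,-13.8,0],[-20,0,-95],1],
    [[0,-15,0],[-20,0,-95],1],
    [[0,-15,0],[-20,0,-95],1]
  ]
}}

```text
clock: 9.43
ee_pos: [0.5671, 0.0105, 0.1646]
orientation: [-1.241, 1.16, -1.16]
wrist_force: [0.1, -0.6, -0.3]
finger_gap: 0.0001
```

Emit:
{"name": "step_arm", "arguments": {
  "steps": [
    [[0,-1.15,0],[0,0,0],1],
    [[0,-2.3,0],[0,0,0],1],
    [[0,-3.45,0],[0,0,0],1],
    [[0,-4.6,0],[0,0,0],1],
    [[0,-5.75,0],[0,0,0],1],
    [[0,-6.9,0],[0,0,0],1],
    [[0,-8.05,0],[0,0,0],1],
    [[0,-9.2,0],[0,0,0],1],
    [[0,-10.35,0],[0,0,0],1],
    [[0,-11.5,0],[0,0,0],1],
    [[0,-12.65,0],[0,0,0],1],
    [[0,-13.8,0],[0,0,0],1],
    [[0,-15,0],[0,0,0],1],
    [[0,-15,0],[0,0,0],1]
  ]
}}

```text
clock: 10.6
ee_pos: [0.567, 0.0107, 0.1648]
orientation: [-1.57, -0.051, 0.051]
wrist_force: [0.8, -0.2, -0.2]
finger_gap: 0.0001
```

```bash
python3 snap.py wrist w9.png
```

```text
10.6 [0.567  0.0107 0.1648] [ 0.019  0.344 -0.088  1.139 -0.    -0.045] [ 0.84 -0.25 -0.15] 0.0001
[[0.998, -0.0, -0.064], [0.064, -0.0, 0.998], [-0.0, -1.0, -0.0]]
```

View pics/w9.png

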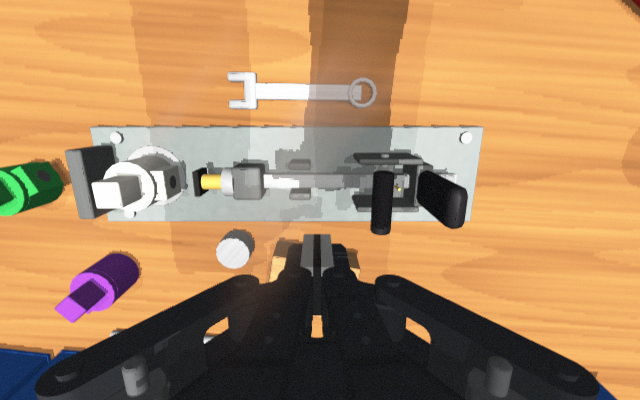

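```bash
cat >> h.py <<'E'
A=-1.506;O=np.array([.5702,-.0432])
def toC(X): 
    d=np.array(X)[:2]-O; return np.array([d@[np.cos(A),np.sin(A)],d@[-np.sin(A),np.cos(A)]])
E
python3 - <<'E'
from h import *
import pickle
p=pickle.load(open("last_wrist.pkl","rb"))
for n,uv,z in [("c1",(91.5,126),.012),("c2",(481.5,126),.012),("c3",(475,220.5),.012),("barL",(382,174),.122),("barR",(380,232),.122),("padtop",(205,170),.053),("padbot",(206,196),.04),("grip",(455,203),.138),("head",(113.5,193),.094)]:
    X=at_z(p,uv,z);print(n,X.round(4),toC(X).round(4))
print("tcp",toC(robot.get_state()["ee_pos"]))
c=p["color"];cv2.imwrite("pics/w9z.png",cv2.resize(c[110:245,60:260],None,fx=4,fy=4,interpolation=cv2.INTER_CUBIC))
cv2.imwrite("pics/w9y.png",cv2.resize(c[110:300,290:490],None,fx=4,fy=3.1,interpolation=cv2.INTER_CUBIC))
E
```

```text
c1 [ 0.5278 -0.2362  0.012 ] [ 0.1898 -0.0548]
c2 [0.5007 0.1846 0.012 ] [-0.2318 -0.0546]
c3 [0.6082 0.1999 0.012 ] [-0.2401  0.0537]
barL [0.5401 0.058  0.122 ] [-0.103  -0.0235]
barR [0.587  0.0622 0.122 ] [-0.1041  0.0236]
padtop [ 0.5598 -0.1005  0.053 ] [ 0.0565 -0.0141]
padbot [ 0.5903 -0.1052  0.04  ] [0.0631 0.016 ]
grip [0.555  0.1095 0.138 ] [-0.1533 -0.0053]
head [ 0.5767 -0.1654  0.094 ] [ 0.1223 -0.0014]
tcp [-0.05417387  0.00021227]
```

View pics/w9z.png

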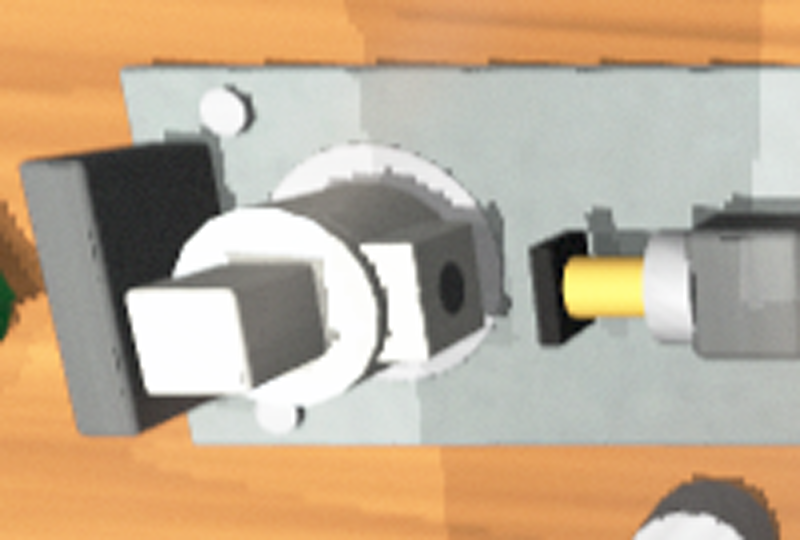

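View pics/w9y.png

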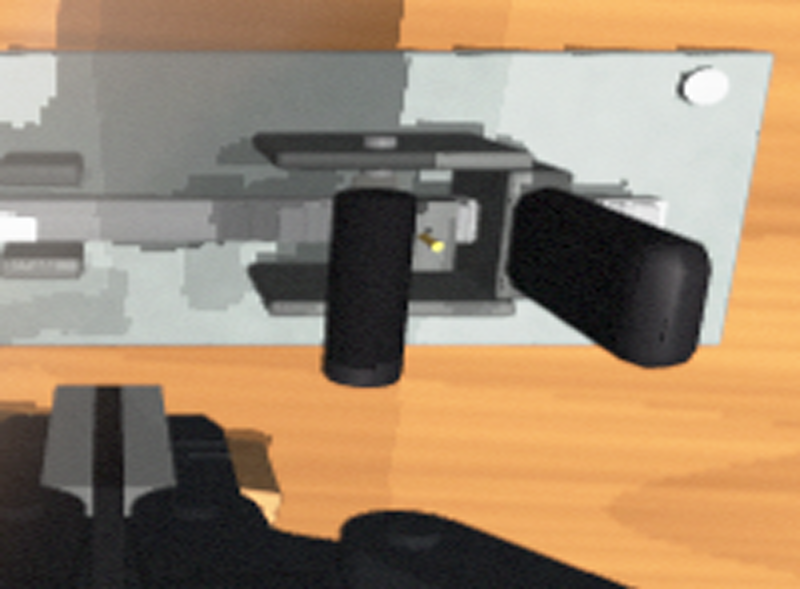

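Emit:
{"name": "step_arm", "arguments": {
  "steps": [
    [[0,0,0],[0,25,0],1],
    [[0,0,0],[0,50,0],1],
    [[0,0,0],[0,75,0],1],
    [[0,0,0],[0,90,0],1],
    [[0,0,0],[0,95,0],1],
    [[0,0,0],[0,95,10],1],
    [[0,0,0],[0,95,18],1],
    [[0,0,0],[0,95,18],1]
  ]
}}

```text
clock: 11.32
ee_pos: [0.5667, 0.0314, 0.0712]
orientation: [-1.569, -0.054, 0.051]
wrist_force: [0.2, -0.4, 0.9]
finger_gap: -0.0003
```

```bash
python3 snap.py wrist w10.png;python3 snap.py side s10.png; python3 -c "
import cv2;c=cv2.imread('pics/s10.png');cv2.imwrite('pics/s10z.png',cv2.resize(c[110:290,250:370],None,fx=4,fy=3.3,interpolation=cv2.INTER_CUBIC))"
```

```text
11.3167 [0.5667 0.0314 0.0712] [ 0.055  0.405 -0.251  0.912  0.001 -0.012] [ 0.17 -0.44  0.93] -0.0003
[[0.998, 0.002, -0.067], [0.067, 0.001, 0.998], [0.002, -1.0, 0.001]]
11.3667 [0.5668 0.0308 0.0714] [ 0.054  0.405 -0.251  0.912  0.    -0.013] [ 0.51 -0.43  0.7 ] 0.0001
[[0.998, 0.003, -0.067], [0.067, 0.0, 0.998], [0.003, -1.0, 0.0]]
```

View pics/w10.png

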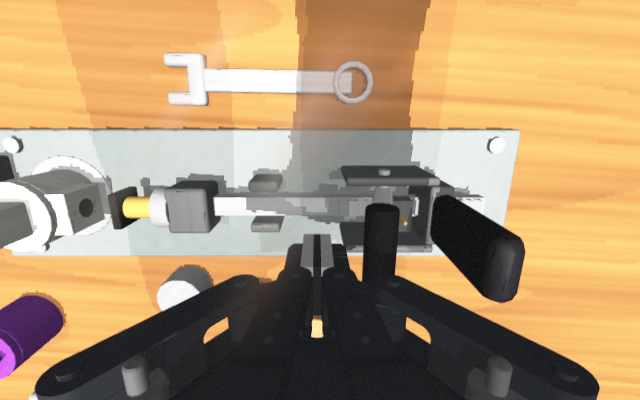

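View pics/s10z.png

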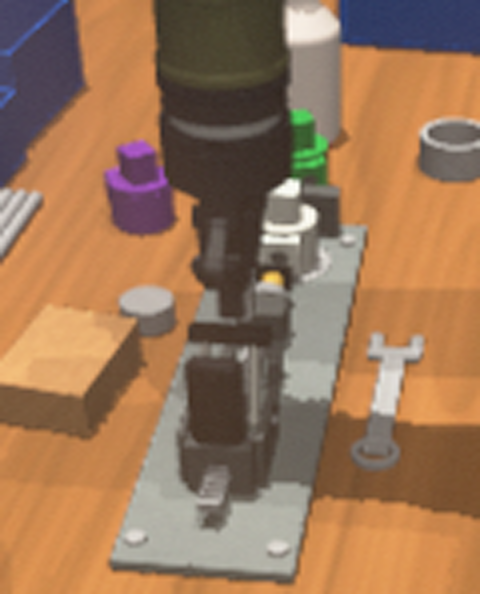

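Emit:
{"name": "step_arm", "arguments": {
  "steps": [
    [[0,0,0],[0,0,8],1],
    [[0,0,0],[0,0,14],1],
    [[0,0,0],[0,0,20],1],
    [[0,0,0],[0,0,24],1],
    [[0,0,0],[0,0,24],1],
    [[0,0,0],[0,0,24],1]
  ]
}}

```text
clock: 11.92
ee_pos: [0.5651, 0.0529, 0.0713]
orientation: [-1.573, -0.054, 0.05]
wrist_force: [-0.5, -5.5, 6.1]
finger_gap: 0.0001
```

```bash
python3 snap.py wrist w11.png; python3 -c "
from h import *
print(toC(robot.get_state()['ee_pos']))"
```

```text
11.9167 [0.5651 0.0529 0.0713] [ 0.095  0.405 -0.251  0.912 -0.003  0.029] [-0.48 -5.51  6.09] 0.0001
[[0.998, 0.003, -0.066], [0.066, -0.003, 0.998], [0.003, -1.0, -0.003]]
[-0.09623661  0.0011335 ]
```

View pics/w11.png

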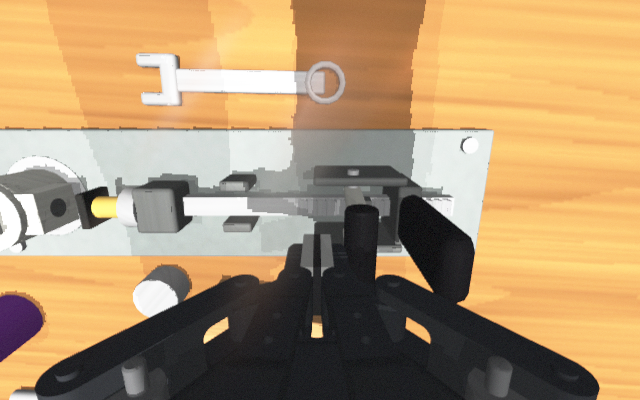

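Emit:
{"name": "step_arm", "arguments": {
  "steps": [
    [[0,0,0],[0,0,-10],1],
    [[0,0,0],[0,0,-20],1],
    [[0,0,0],[0,8,-20],1],
    [[0,0,0],[0,12,-20],1],
    [[0,0,0],[0,12,-16],1],
    [[0,0,0],[0,12,-12],1],
    [[0,0,0],[0,12,-12],1],
    [[0,0,0],[0,12,-12],1]
  ]
}}

```text
clock: 12.63
ee_pos: [0.5644, 0.0421, 0.0578]
orientation: [-1.57, -0.053, 0.053]
wrist_force: [0.7, -1.3, 0.1]
finger_gap: -0.0003
```

Emit:
{"name": "step_arm", "arguments": {
  "steps": [
    [[0,0,0],[0,0,4],1],
    [[0,0,0],[0,0,4],1],
    [[0,0,0],[0,0,4],1]
  ]
}}

```text
clock: 12.88
ee_pos: [0.5645, 0.046, 0.0581]
orientation: [-1.57, -0.053, 0.052]
wrist_force: [0.6, -1.7, 1.4]
finger_gap: 0.0001
```

Emit:
{"name": "step_arm", "arguments": {
  "steps": [
    [[0,0,0],[0,0,4],1],
    [[0,0,0],[0,0,8],1],
    [[0,0,0],[0,0,8],1]
  ]
}}

```text
clock: 13.13
ee_pos: [0.5644, 0.0534, 0.0584]
orientation: [-1.572, -0.053, 0.052]
wrist_force: [0.3, -4.6, 3.5]
finger_gap: -0.0001
```

```bash
python3 snap.py wrist w12.png; python3 -c "
from h import *
print(toC(robot.get_state()['ee_pos']))"
```

```text
13.1333 [0.5644 0.0534 0.0584] [ 0.095  0.417 -0.27   0.883 -0.002  0.029] [ 0.27 -4.59  3.45] -0.0001
[[0.998, 0.001, -0.067], [0.067, -0.001, 0.998], [0.001, -1.0, -0.002]]
[-0.09669711  0.00047021]
```

View pics/w12.png

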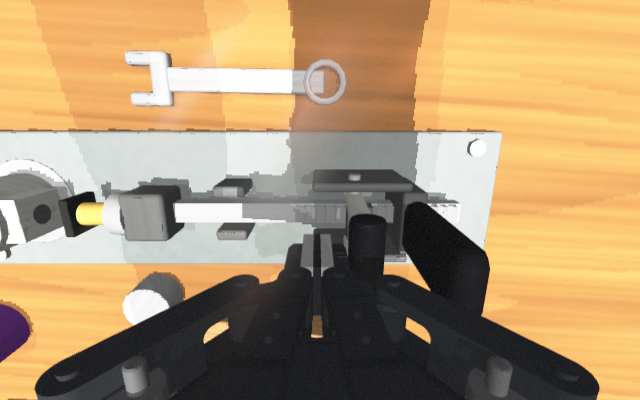

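Emit:
{"name": "step_arm", "arguments": {
  "steps": [
    [[0,0,0],[0,0,5],1],
    [[0,0,0],[0,0,10],1],
    [[0,0,0],[0,0,12],1],
    [[0,0,0],[0,0,12],1]
  ]
}}

```text
clock: 13.52
ee_pos: [0.5638, 0.0652, 0.0585]
orientation: [-1.572, -0.053, 0.051]
wrist_force: [1.1, -5.7, 4.1]
finger_gap: -0.0
```

Emit:
{"name": "step_arm", "arguments": {
  "steps": [
    [[0,0,0],[0,0,3],1],
    [[0,0,0],[0,0,4],1],
    [[0,0,0],[0,0,4],1]
  ]
}}

```text
clock: 13.77
ee_pos: [0.5635, 0.0689, 0.0583]
orientation: [-1.572, -0.053, 0.051]
wrist_force: [0.3, -6.2, 2.8]
finger_gap: 0.0002
```

```bash
python3 snap.py wrist w13.png; python3 -c "
from h import *
print(toC(robot.get_state()['ee_pos']))"
```

```text
13.7667 [0.5635 0.0689 0.0583] [ 0.123  0.418 -0.268  0.883 -0.002  0.056] [ 0.34 -6.25  2.8 ] 0.0002
[[0.998, 0.001, -0.066], [0.066, -0.002, 0.998], [0.001, -1.0, -0.002]]
[-0.11225802  0.00054035]
```

View pics/w13.png

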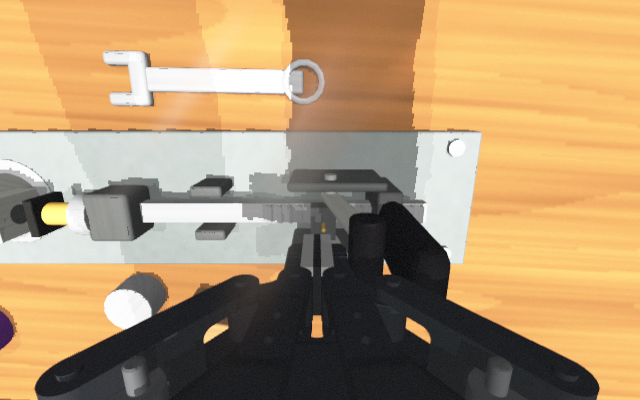

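```bash
cat > jz.py <<'E'
import sys,pickle
from h import *
p=pickle.load(open("last_wrist.pkl","rb"));c=p["color"]
cv2.imwrite("pics/"+sys.argv[1],cv2.resize(c[140:270,0:160],None,fx=5,fy=4.6,interpolation=cv2.INTER_CUBIC))
E
python3 jz.py j13.png; python3 - <<'E'
from h import *
import pickle
p=pickle.load(open("last_wrist.pkl","rb"))
# grid: project clamp x points at z=.04+13 y=0
def W(x,y,z): 
    e=np.array([np.cos(A),np.sin(A)]);n=np.array([-np.sin(A),np.cos(A)]);q=O+x*e+y*n;return [q[0],q[1],z]
for x in (.03,.05,.06,.07,.08,.09,.097): print(x,proj(p,W(x,-.013,.053)).round(1),proj(p,W(x,0,.047)).round(1))
E
```

```text
0.03 [ 97.  200.3] [107.1 216.3]
0.05 [ 66.1 200.3] [ 77.5 216.3]
0.06 [ 50.6 200.2] [ 62.8 216.2]
0.07 [ 35.1 200.2] [ 48.  216.2]
0.08 [ 19.7 200.2] [ 33.2 216.2]
0.09 [  4.2 200.1] [ 18.5 216.1]
0.097 [ -6.6 200.1] [  8.1 216.1]
```

View pics/j13.png

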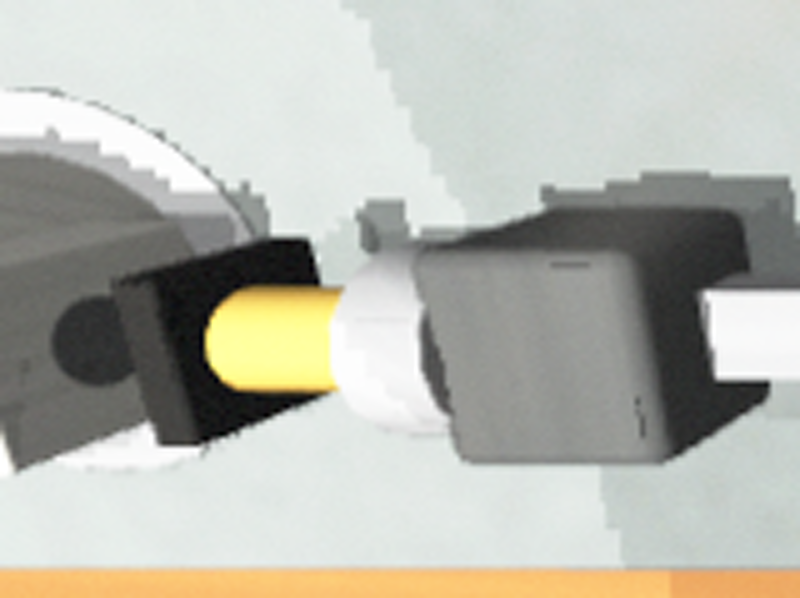

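Emit:
{"name": "step_arm", "arguments": {
  "steps": [
    [[0,0,0],[0,0,-10],1],
    [[0,0,0],[0,0,-20],1],
    [[0,0,0],[0,0,-30],1],
    [[0,0,0],[0,0,-30],1],
    [[0,0,0],[0,0,-30],1],
    [[0,0,0],[0,0,-22],1],
    [[0,0,0],[0,0,-16],1],
    [[0,0,0],[0,0,-10],1],
    [[0,0,0],[0,0,-5],1],
    [[0,0,0],[0,0,0],1],
    [[0,0,0],[0,0,0],1],
    [[0,0,0],[0,0,0],1]
  ]
}}

```text
clock: 14.82
ee_pos: [0.5634, 0.0691, 0.0586]
orientation: [-1.572, -0.054, 0.051]
wrist_force: [-0.1, -5.0, 3.0]
finger_gap: -0.0001
```

```bash
python3 snap.py wrist w14.png;python3 jz.py j14.png
```

```text
14.8167 [0.5634 0.0691 0.0586] [ 0.123  0.418 -0.268  0.884 -0.002  0.057] [-0.08 -5.01  2.99] -0.0001
[[0.998, 0.001, -0.067], [0.067, -0.002, 0.998], [0.001, -1.0, -0.002]]
```

View pics/j14.png

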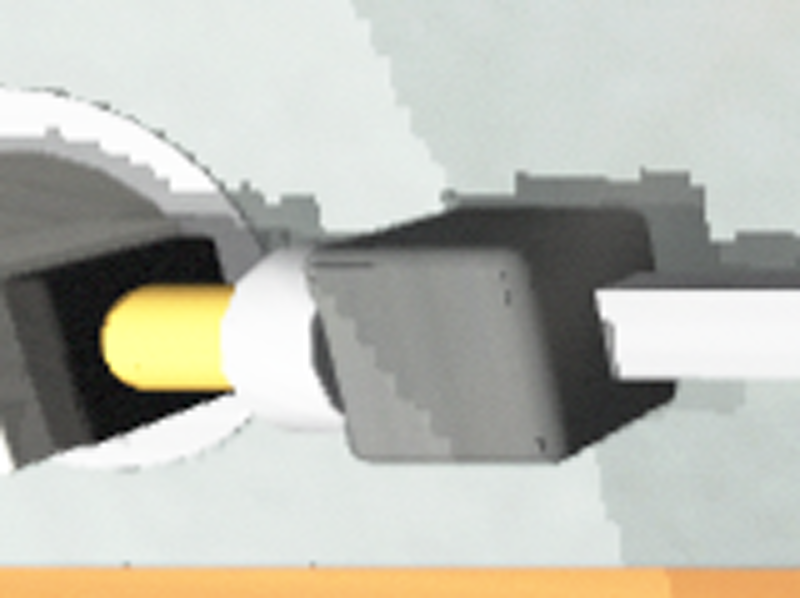

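Emit:
{"name": "step_arm", "arguments": {
  "steps": [
    [[0,0,0],[0,0,-10],1],
    [[0,0,0],[0,0,-20],1],
    [[0,0,0],[0,0,-30],1],
    [[0,0,0],[0,0,-30],1],
    [[0,0,0],[0,0,-30],1],
    [[0,0,0],[0,0,-22],1],
    [[0,0,0],[0,0,-16],1],
    [[0,0,0],[0,0,-12],1],
    [[0,0,0],[0,0,-8],1],
    [[0,0,0],[0,0,-5],1],
    [[0,0,0],[0,0,-5],1],
    [[0,0,0],[0,0,-5],1]
  ]
}}

```text
clock: 15.87
ee_pos: [0.5638, 0.0625, 0.0591]
orientation: [-1.576, -0.053, 0.05]
wrist_force: [-0.5, -8.3, 7.4]
finger_gap: 0.0002
```

```bash
python3 snap.py wrist w15.png;python3 jz.py j15.png
```

```text
15.8667 [0.5638 0.0625 0.0591] [ 0.114  0.417 -0.268  0.885 -0.005  0.048] [-0.51 -8.34  7.4 ] 0.0002
[[0.998, 0.002, -0.066], [0.066, -0.005, 0.998], [0.002, -1.0, -0.005]]
```

View pics/j15.png

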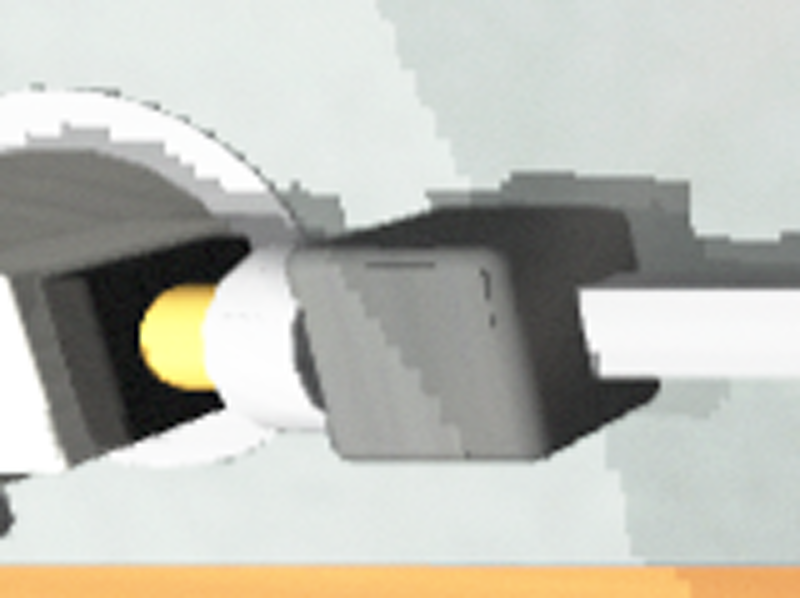

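Emit:
{"name": "step_arm", "arguments": {
  "steps": [
    [[0,0,0],[0,0,2],1],
    [[0,0,0],[0,0,4],1],
    [[0,0,0],[0,0,5],1],
    [[0,0,0],[0,0,5],1],
    [[0,0,0],[0,0,5],1]
  ]
}}

```text
clock: 16.33
ee_pos: [0.5635, 0.0668, 0.059]
orientation: [-1.577, -0.053, 0.05]
wrist_force: [0.1, -9.9, 6.2]
finger_gap: -0.0001
```

```bash
python3 snap.py wrist w16.png;python3 jz.py j16.png
```

```text
16.3333 [0.5635 0.0668 0.059 ] [ 0.122  0.417 -0.268  0.885 -0.007  0.057] [ 0.08 -9.87  6.19] -0.0001
[[0.998, 0.002, -0.065], [0.065, -0.006, 0.998], [0.001, -1.0, -0.007]]
```

View pics/j16.png

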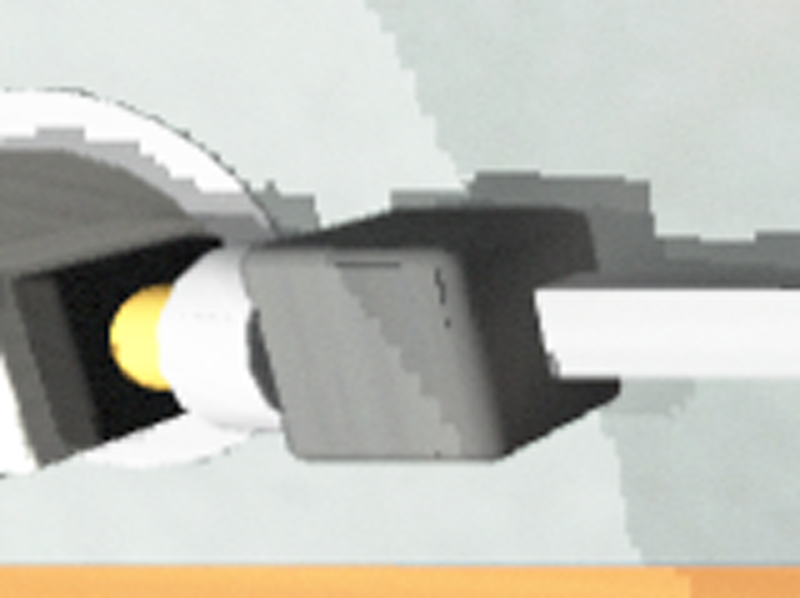

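View pics/w16.png

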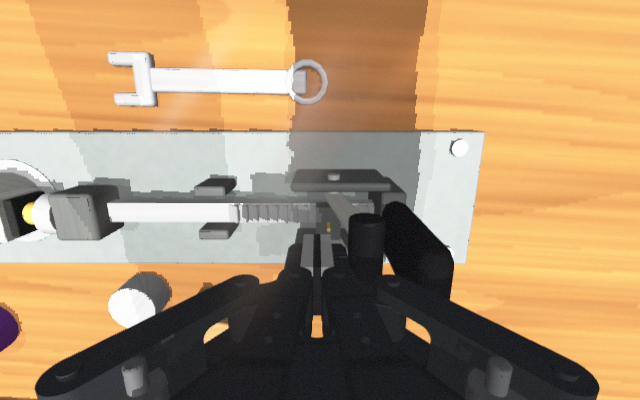

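Emit:
{"name": "step_arm", "arguments": {
  "steps": [
    [[0,0,0],[0,0,1.5],1],
    [[0,0,0],[0,0,3],1],
    [[0,0,0],[0,0,3],1],
    [[0,0,0],[0,0,3],1],
    [[0,0,0],[0,0,3],1],
    [[0,0,0],[0,0,3],1]
  ]
}}

```text
clock: 16.88
ee_pos: [0.5633, 0.0695, 0.0589]
orientation: [-1.577, -0.053, 0.05]
wrist_force: [-0.5, -10.4, 5.7]
finger_gap: -0.0003
```

```bash
python3 snap.py wrist w17.png;python3 jz.py j17.png; python3 snap.py side s17.png; python3 -c "
import cv2;c=cv2.imread('pics/s17.png');cv2.imwrite('pics/s17z.png',cv2.resize(c[150:250,280:360],None,fx=6,fy=6,interpolation=cv2.INTER_CUBIC))
from h import *;print(robot.get_state()['ee_pos'])"
```

```text
16.8833 [0.5633 0.0695 0.0589] [ 0.127  0.417 -0.267  0.885 -0.007  0.062] [ -0.46 -10.36   5.72] -0.0003
[[0.998, 0.002, -0.065], [0.065, -0.007, 0.998], [0.001, -1.0, -0.007]]
16.9333 [0.5633 0.0695 0.0589] [ 0.127  0.417 -0.267  0.885 -0.007  0.062] [ -0.12 -11.06   6.83] -0.0005
[[0.998, 0.002, -0.065], [0.065, -0.007, 0.998], [0.001, -1.0, -0.007]]
[0.56334063 0.06944105 0.0589286 ]
```

View pics/j17.png

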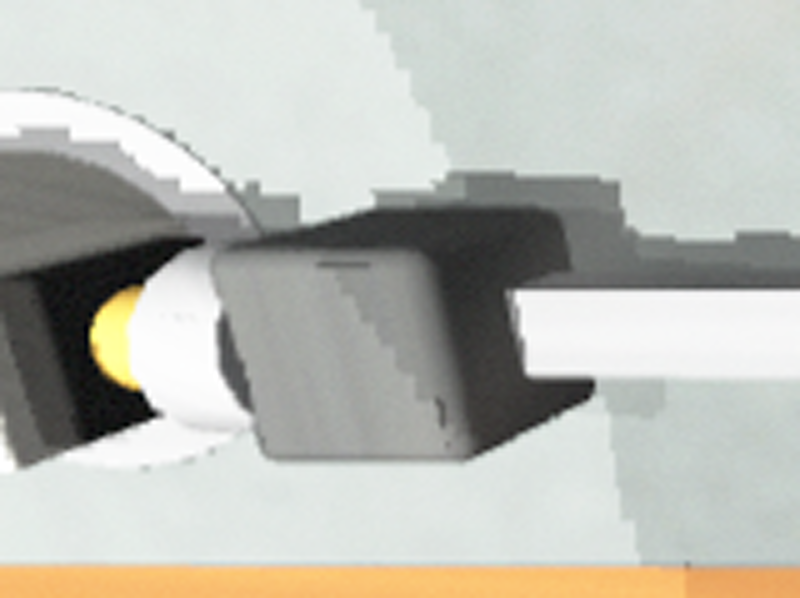

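View pics/s17z.png

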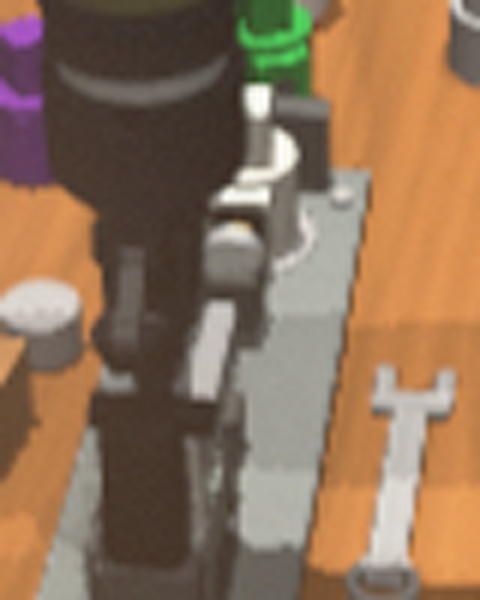

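```bash
python3 -c "
from station import robot
print(robot.finish_job()); s=robot.get_state();print(s['clock'],s['ee_pos'],s['wrist_force'])"
```

```text
the job is handed in; nothing more can be done
None
the job is handed in; nothing more can be done
```

I turned the valve by its square head about 0.68 rad clockwise until the port boss faced the pad. I then let go and worked the trigger with the closed fingers from its jaw side. A first partial squeeze was backed off to lower the fingers. Three strokes followed, and the job was handed in at about 17 s with the last stroke still held. No verdict is reported.

Last checks before handing in:
- **Plunger:** the wrist picture puts it about 10.4 to 11.5 mm in, inside the 7 to 16 mm range. This is estimated from how much brass still shows.
- **Trigger hold:** the wrist force was about 10 to 11 N along the push, with a steady 6 to 7 N upward on top of it, probably friction on the bar as it swings.
- **Port alignment:** the head sides and boss looked parallel to the clamp within about 0.03 rad before pressing. I did not re-measure this under load, but the pad sat flat on the port in the last views.
- **Bystanders:** none looked moved in the pictures. I did not measure their positions.

One thing disagreed with the description. The wrist and side cameras both showed the physical fingertips about 35 mm short of the reported TCP. Because of that, my first grasp closed above the valve head; I corrected for the offset after that.

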